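Click a gas filter cartridge into its dock and hold it on its gasket

ROBOT

A 6-joint arm with a two-finger parallel gripper is mounted at the origin on the work surface; the furniture and walls round the work are solid. World frame = base frame: x ahead of the robot, y to its left, z up, the work surface at z = 0. Lengths are in mm, angles in rad, forces in N, time in s.
With the tool pointing down it reaches from about 325 to 900 mm from the base axis. Payload 6.1 kg.
Tool frame: the origin (TCP) lies midway between the tips of the shut fingers; the grasp point (between the pads) lies 19 mm behind it (robot.grasp_offset is the distance from the TCP to the grasp point, in mm); x points along the fingers, y is the direction in which the jaws open and shut, and the axes are right-handed (so a half turn about x gives the same grasp; the last joint's range is limited). The gripper opens to 87 mm and grips with 3 to 60 N. Pads are 19 mm wide; open, the fingers measure 117 mm over their backs; the gripper's body (75 mm by 190 mm) begins 51 mm behind the grasp point.
Start: joints at [1.156, 0.22, 1.526, -0, 1.395, -0.126], TCP at [178, 599.109, 222.538] pointing down, gripper open.
Joint ranges: [-2.98, 2.98], [-0.91, 2.08], [0.09, 2.57], [-1.24, 4.39], [0.2, 2.65], [-2.68, 2.68]. Speed limits (rad/s): [2.57, 2.57, 3.01, 3.14, 3.14, 3.14].

INTERFACE

Orientations are given as [roll, pitch, yaw] about the fixed x, y, z axes, in that order (R = Rz(yaw) Ry(pitch) Rx(roll)).
In Python, from rig import robot gives the robot as it stands. The module is installed in compiled form; this text tells all that it offers.
- The arm moves only by the tool carry_out, never from a script. Its argument "rows" is text: rows parted by semicolons, each of 5 numbers parted by spaces: the opening, from -1 (shut) to 1 (fully open), so that 0 is half open, then the shift along the tool's x, y, z in cm, then the turn about the tool's x in rad. A call has 1 to 10 rows; each row is the pose to reach, as a shift and turn from the pose commanded when the call began, along the tool's axes at that moment; what a row does not reach only later rows make up. A row lasts 1/12 s, in which the tool goes at most 41.7 mm and 7.16 degrees, less where a joint would pass 70% of its speed; a pose out of reach is approached as far as the arm can. A call with a gripper value outside its range is refused whole. The fingers move at their own pace and stop on an object; the grip force is fixed at half the most. Time passes only in rows, so rows that repeat a pose let the fingers close. It gives the time, the measured TCP pose, the force and the opening at its end, in the units of the state.
- robot.observe(): the state, without advancing time (a new reading comes with each control period).
- robot.read_camera(name): name is "scene" or "top" or "wrist"; returns the picture (480x640x3 uint8, red, green, blue); there is no depth.
- robot.camera_info(name): a dict with "fx", "fy", "cx", "cy" (pixels), "k1" (the pictures are not rectified: a ray, as slopes to the right and down, at radius r is drawn at 1 + k1 r^2 times it, then the intrinsics apply), "T" (4x4, takes a point from camera to world coordinates). Camera axes: x right, y down, z forward; pixel columns grow to the right and rows downward; lengths in mm; the calibration is good to about 2 mm. A picture is of the moment at which its call begins: read the wrist's pose just before it. camera_info takes no time and is no camera call; for the wrist camera it gives the pose at the moment of the call.
- robot.job_done(): hands the job in, once; it reports no verdict.
The state is a dict: "t": time; "joints": joint angles; "qd": joint speeds; "joint_efforts": joint torques, N m; "position": TCP position; "orientation": TCP orientation; "ft_force": force on the tool from outside, world axes, zero at the start; "wrist_torque": the same for the moment, N m; "finger_gap": opening from 0.0 (shut) to 1.0 (fully open).
Only numpy, scipy, OpenCV 4.12 (cv2) and the standard library are available. Lean on these libraries where they do the work, as an engineer would, in place of code of your own. Each camera call takes 0.05 s, during which the arm holds its last target. There are 200 camera calls.

TASK

Pull the black transport plug out of the empty dock of the gas filter manifold and set it down on the bench, then take the new filter cartridge that stands on the bench and, keeping it upright, press it straight down into that dock until both spring clips snap over its foot. Do not let go after the click: keep gripping the cartridge and pressing it firmly down onto its gasket, and finish like that. Leave the other things on the bench where they are.

Things in the scene. Friction and masses are not known exactly. Their poses are not given: they have to be found in the camera images.
- cartridge: New filter cartridge, loose, 150 g, standing upright on the bench in front of the manifold. Round, 42 mm diameter, 80 mm high. Origin: centre of the underside, z up. Foot 29 mm diameter at the underside, tapering out to 40 mm at 9 to 11 mm height; groove 27 mm diameter from 11 to 24 mm; body and ribbed cap 41 to 44 mm above that. Grip it about 58 mm up; 40 N holds it without slip.
- plug: Black transport plug, loose, 30 g, resting by its weight on the gasket of the empty dock. Base 30 mm diameter, 12 mm high; upright pull stem 18 mm diameter from 12 to 48 mm. Origin: centre of the underside, z up. It may stand or lie anywhere on the bench off the manifold, 60 mm or more from the dock; x 0.38 to 0.42 m, y -0.40 to -0.16 m is clear apart from the cartridge.
- manifold: Aluminium rail screwed to the bench, 80 (x) x 250 (y) x 12 mm, fixed; origin: centre of the underside, x points away from the robot across the rail, y along the row. On it stand three docks 74 mm apart; two hold fitted cartridges, one (any of the three) is empty but for the plug. Thin copper tubes lead back from its ends.
- dock: The empty dock, fixed: grey block 56 x 56 x 20 mm; origin: centre of its underside (12 mm above the bench), axes as the manifold's. Round collar, 45 mm inner and 52 mm outer diameter, rising 9 mm above the gasket. Spring clips stand outside the collar on its +y and -y sides, tips 25 mm above the gasket; the +x and -x sides are free for fingers: grip plug and cartridge across the row.
- dock_seat (a point): Centre of the gasket's top face in the empty dock (34.5 mm above the bench), 22.5 mm above the dock's origin; the cartridge's underside comes to this height when it is fully home. Axes as the dock's, z up.
- gasket: The flat rubber gasket ring in the empty dock, 20 mm inner, 40 mm outer diameter, fixed. Origin: centre of its underside, 2.5 mm below its top face. The cartridge bears on it only while it is pressed: left alone, the valve spring lifts the clipped cartridge about 1 mm off it.
- clip_left (a joint): Steel spring clip on the dock's +y side, 14 mm wide; its round nose, 5 mm thick and centred 14.7 mm above the gasket, reaches in to 16.5 mm from the axis. 0 rad closed, about 0.12 while the foot passes, 0 again after the click. The push rises to 6 to 20 N with the underside 12 to 5 mm above the gasket, drops suddenly (the noses draw the foot down), then rises again on the gasket.
- clip_right (a joint): The same for the clip on the -y side.
- valve (a joint): Sprung brass check valve pin, 10 mm diameter, at the centre of the empty dock: 0 m when up (its tip 4 mm above the gasket), grows as the cartridge pushes it down, 0.004 m when the cartridge is home; its spring pushes back with 2.6 to 4 N.
- station_a: A neighbouring dock of the same kind with its cartridge already fitted, fixed on the rail; origin: centre of its underside, 12 mm above the bench. Its top is 116 mm above the bench.
- station_b: The other neighbouring dock with its cartridge fitted, fixed, same shape.
- ferrule_jar: Bystander: small brown jar with a black lid, 30 mm diameter, 30 mm high; origin: centre of its underside.
- spanner: Bystander: small open-ended steel spanner lying flat, 130 x 22 x 5 mm; origin: centre of its underside.
- amber_bottle: Bystander: brown bottle with a black cap, 69 mm diameter, 128 mm high, behind the manifold to the left; origin: centre of its underside.
There are look-alikes about, which are no part of the job. Several things have the shape of the plug; the one meant has the colours described above.

How it is judged:
By the outcome, as a careful person would: the job done as asked, in the order asked, and still so for the second after the job is handed in, while the arm keeps its last pose, push and grip.
It also fails if it takes over 64 s, if anything falls off the work surface, if the arm or the gripper's body presses on something with over 40 N, if the wrist force passes 120 N, or if a joint passes its speed limit or range.

## Working session

There is one attempt and no reset: what is moved stays moved. The work goes in short steps, Python scripts to look and compute and a tool call to move; the robot and the scene stay as the last step left them, time stands still between calls to the robot, and variables do not carry over. Pictures are saved under pics/ and viewed, about 8 in all and at most 12, crops included, and the job is handed in when it is done.

Besides the shell and the picture viewer there is one more tool, called as name(argument=value, ...) on one line, values as JSON. carry_out: Moves the arm, as the interface text tells. Its arguments: {"type":"object","properties":{"rows":{"type":"string"}},"required":["rows"]}

```bash
mkdir -p pics
python3 - <<'E'
from rig import robot
import cv2, numpy as np
s=robot.observe(); print({k:np.round(v,3).tolist() for k,v in s.items()})
for n in ("scene","top"):
    im=robot.read_camera(n); cv2.imwrite(f"pics/{n}0.png",im[:,:,::-1]); i=robot.camera_info(n); print(n,{k:np.round(v,3).tolist() for k,v in i.items()})
E
```

```text
{'t': 0.0, 'joints': [1.156, 0.221, 1.528, -0.0, 1.395, -0.126], 'qd': [0.002, -0.001, 0.002, 0.001, -0.0, 0.001], 'joint_efforts': [-0.001, -49.461, -38.737, 0.07, 0.057, -0.0], 'position': [177.793, 598.55, 221.428], 'orientation': [-1.688, 1.569, -1.977], 'ft_force': [-0.18, -0.203, 0.002], 'wrist_torque': [0.021, 0.002, 0.072], 'finger_gap': 1.001}
scene {'fx': 555.974, 'fy': 555.974, 'cx': 315.7, 'cy': 242.584, 'k1': -0.004, 'T': [[0.699, -0.432, 0.57, -88.734], [-0.715, -0.431, 0.551, -679.679], [0.007, -0.792, -0.61, 647.587], [0.0, 0.0, 0.0, 1.0]]}
top {'fx': 472.858, 'fy': 472.858, 'cx': 319.233, 'cy': 241.845, 'k1': -0.068, 'T': [[-0.003, -0.995, 0.1, 402.448], [-1.0, 0.002, -0.011, -163.784], [0.011, -0.1, -0.995, 1001.867], [0.0, 0.0, 0.0, 1.0]]}
```

View pics/scene0.png

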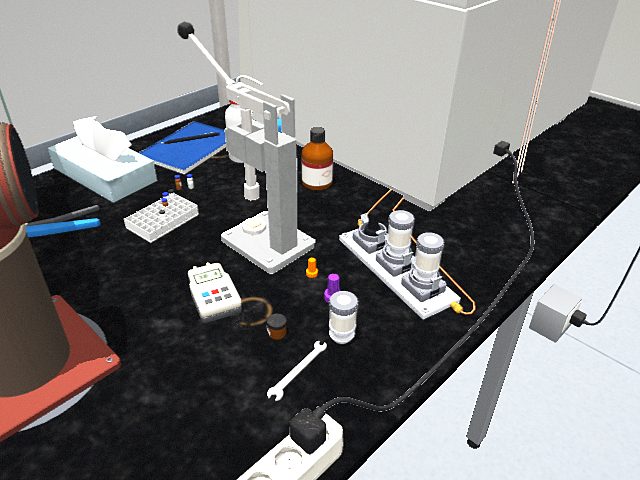

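View pics/top0.png

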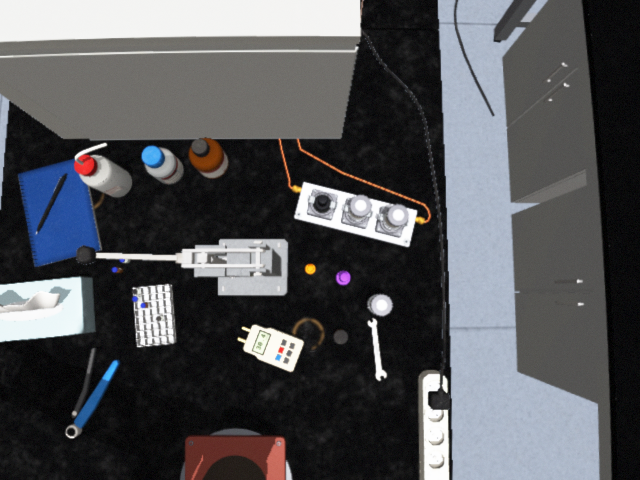

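The scene shows the empty dock with the black plug as the leftmost (+y) one: top view (321,201), scene (370,228). The cartridge is at top (380,304) and scene (343,315). A tall lever press stands between the arm and the work, so I'll measure all of these.

```bash
cat > h.py <<'E'
import numpy as np, cv2
from scipy.spatial.transform import Rotation as Ro
def ray(i,u,v):
    K=np.array([[i["fx"],0,i["cx"]],[0,i["fy"],i["cy"]],[0,0,1.]])
    p=cv2.undistortPoints(np.array([[[u,v]]],float),K,np.array([i["k1"],0,0,0.]))[0,0]
    T=np.array(i["T"]); d=T[:3,:3]@[p[0],p[1],1]; return T[:3,3],d/np.linalg.norm(d)
def onz(i,u,v,z):
    o,d=ray(i,u,v); return o+d*(z-o[2])/d[2]
def tri(i1,p1,i2,p2):
    (a,d),(b,e)=ray(i1,*p1),ray(i2,*p2)
    s=np.linalg.lstsq(np.c_[d,-e],b-a,rcond=None)[0]; P,Q=a+s[0]*d,b+s[1]*e
    return (P+Q)/2,np.linalg.norm(P-Q)
def proj(i,P):
    T=np.linalg.inv(np.array(i["T"])); c=T[:3,:3]@P+T[:3,3]; x,y=c[:2]/c[2]; f=1+i["k1"]*(x*x+y*y)
    return np.array([i["fx"]*x*f+i["cx"],i["fy"]*y*f+i["cy"]])
def toolR(s): return Ro.from_euler("xyz",s["orientation"]).as_matrix()
E
python3 - <<'E'
from rig import robot
from h import *
np.set_printoptions(precision=1,suppress=True)
T=robot.camera_info("top");S=robot.camera_info("scene")
print("knob",tri(T,(86,255),S,(186,30)))
print("press head top", tri(T,(268,246),S,(290,100)), "headz~", [onz(T,268,258,z) for z in (200,300,400)])
im=cv2.imread("pics/top0.png")
m=((im.min(2)>150)).astype(np.uint8); m[:170]=0;m[260:]=0;m[:,:290]=0;m[:,430:]=0
cs=max(cv2.findContours(cv2.morphologyEx(m,cv2.MORPH_CLOSE,np.ones((9,9))),0,2)[0],key=cv2.contourArea)
r=cv2.minAreaRect(cs);print("rail px",r)
b=np.array([onz(T,*p,12)[:2] for p in cv2.boxPoints(r)]);print("rail corners",b,"centre",b.mean(0),[np.linalg.norm(b[k]-b[k-1]) for k in range(4)])
for k in range(4): e=b[k]-b[k-1]; print(np.degrees(np.arctan2(e[1],e[0])),end=' ')
print("\nplug",onz(T,321,201,82), "cart",onz(T,380,304,78),"tri",tri(T,(380,304),S,(344,297)))
for n,(u,v) in dict(orange=(310,269),purple=(343,277),jar=(341,337),sp1=(373,322),sp2=(380,377),presscol=(268,258)).items(): print(n,onz(T,u,v,20))
print(toolR(robot.observe()))
W=robot.camera_info("wrist"); print({k:np.round(v,2).tolist() for k,v in W.items()})
E
python3 - <<'E'
import cv2
a=cv2.imread("pics/top0.png")[165:325,230:430]; b=cv2.imread("pics/scene0.png")[180:330,300:480]
a=cv2.resize(a,(500,400),interpolation=cv2.INTER_CUBIC);b=cv2.resize(b,(480,400),interpolation=cv2.INTER_CUBIC)
cv2.imwrite("pics/crop.png",cv2.resize(cv2.hconcat([a,b]),(800,326)))
E
```

```text
knob (array([449.6, 151.7, 356.9]), np.float64(0.7357788782877484))
press head top (array([463.9, -92.9, 301.9]), np.float64(6.940610265876909)) headz~ [array([455.3, -85.4, 200. ]), array([448.7, -95.2, 300. ]), array([ 442.2, -105. ,  400. ])]
rail px ((355.6557922363281, 213.5498809814453), (118.8450927734375, 38.79177474975586), 14.178065299987793)
rail corners [[ 552.8 -119.8]
 [ 633.9 -139.8]
 [ 570.9 -385.2]
 [ 490.6 -363. ]] centre [ 562. -252.] [np.float64(251.01712675195398), np.float64(83.51376087030667), np.float64(253.31706156716504), np.float64(83.39717152361948)]
75.64552318471388 -13.848277752275663 -104.38341923922411 164.5722745204036 
plug [ 575.6 -177.5   82. ] cart [ 373.3 -291.7   78. ] tri (array([ 373.7, -291.4,   82.5]), np.float64(0.8127560986255473))
orange [ 444.2 -155.1   20. ]
purple [ 427.5 -223.5   20. ]
jar [ 304.4 -218.6   20. ]
sp1 [ 334.7 -284.8   20. ]
sp2 [ 222.8 -298.    20. ]
presscol [467.2 -67.8  20. ]
[[-0.   0.3  1. ]
 [-0.   1.  -0.3]
 [-1.  -0.  -0. ]]
{'fx': 415.95, 'fy': 415.95, 'cx': 318.0, 'cy': 238.13, 'k1': 0.0, 'T': [[0.29, 0.93, 0.24, 112.38], [0.96, -0.28, -0.07, 618.55], [-0.0, 0.25, -0.97, 383.09], [0.0, 0.0, 0.0, 1.0]]}
```

View pics/crop.png

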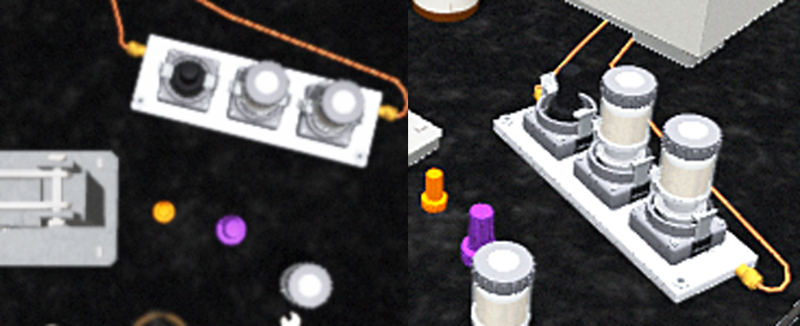

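carry_out(rows="1 -26 0 0 1.125;1 -26 0 0 1.125;1 -26 0 0 1.125;1 -26 0 0 1.125;1 -26 0 0 1.125;1 -26 0 0 1.125;1 -26 0 0 1.125;1 -26 0 0 1.125;1 -26 0 0 1.125;1 -26 0 0 1.125")

```text
t: 0.93
position: [178.0, 599.1, 482.4]
orientation: [-0.502, 1.571, -1.92]
ft_force: [0.4, 0.2, 0.4]
finger_gap: 1.002
```

```bash
cat > nav.py <<'E'
# usage: nav.py x y z [jaw_deg]: shift in tool axes (cm) and turn (rad) from the measured pose
import sys
from rig import robot
from h import *
s=robot.observe(); R=toolR(s); p=np.array(s["position"]); g=list(map(float,sys.argv[1:]))
print("t",s["t"],"pos",p.round(1),"jaw",round(np.degrees(np.arctan2(R[1,1],R[0,1])),2),"x",R[:,0].round(4),"f",np.round(s["ft_force"],1),"gap",round(87*s["finger_gap"],1),"j",np.round(s["joints"],2))
if len(g)>2: print("shift cm",(R.T@(np.array(g[:3])-p)/10).round(2))
if len(g)>3: print("turn",round(np.arctan2(R[1,1],R[0,1])-np.radians(g[3]),4))
E
python3 nav.py 420 100 480 -14.4
```

```text
t 0.9333 pos [178.  599.1 482.4] jaw 8.73 x [-1.e-04 -2.e-04 -1.e+00] f [0.4 0.2 0.4] gap 87.1 j [ 1.16  0.2   1.07 -0.    1.87  1.  ]
shift cm [ 0.25 16.34 53.01]
turn 0.4038
```

carry_out(rows="1 0 12 38.5 0.404;1 0 12 38.5 0.404;1 0 12 38.5 0.404;1 0 12 38.5 0.404;1 0 12 38.5 0.404;1 0 12 38.5 0.404;1 0 12 38.5 0.404;1 0 12 38.5 0.404;1 0 12 38.5 0.404;1 0 12 38.5 0.404")

```text
t: 1.77
position: [357.4, 234.7, 482.1]
orientation: [0.087, 1.57, -1.728]
ft_force: [0.1, 0.3, -0.6]
finger_gap: 0.999
```

```bash
python3 nav.py 480 -100 450 -14.4;python3 nav.py 580 -180 200
```

```text
t 1.7667 pos [357.4 234.7 482.1] jaw -13.99 x [-2.e-04 -1.e-03 -1.e+00] f [ 0.1  0.3 -0.6] gap 86.9 j [ 0.4  -0.29  1.54 -0.    1.88  0.64]
shift cm [ 3.24 19.99 29.51]
turn 0.0072
t 1.7667 pos [357.4 234.7 482.1] jaw -13.99 x [-2.e-04 -1.e-03 -1.e+00] f [ 0.1  0.3 -0.6] gap 86.9 j [ 0.4  -0.29  1.54 -0.    1.88  0.64]
shift cm [28.25 31.63 34.83]
```

carry_out(rows="1 0 20 29.5 0.007;1 0 20 29.5 0.007;1 0 20 29.5 0.007;1 0 20 29.5 0.007;1 0 20 29.5 0.007;1 0 20 29.5 0.007;1 0 20 29.5 0.007;1 0 20 29.5 0.007;1 0 20 29.5 0.007;1 0 20 29.5 0.007")

```text
t: 2.6
position: [479.1, -101.6, 480.2]
orientation: [-1.312, 1.567, -3.138]
ft_force: [-0.7, 1.0, -0.5]
finger_gap: 1.0
```

carry_out(rows="1 0 11.5 5.5 0;1 0 11.5 5.5 0;1 0 11.5 5.5 0;1 0 11.5 5.5 0;1 10 11.5 5.5 0;1 26 11.5 5.5 0;1 26 11.5 5.5 0;1 26 11.5 5.5 0;1 26 11.5 5.5 0;1 26 11.5 5.5 0")

```text
t: 3.43
position: [575.4, -178.2, 230.4]
orientation: [-2.175, 1.57, 2.288]
ft_force: [1.9, -0.3, -0.0]
finger_gap: 1.0
```

```bash
python3 nav.py 580 -180 200 -14.4
python3 - <<'E'
from rig import robot
from h import *
i=robot.camera_info("wrist"); im=robot.read_camera("wrist")
cv2.imwrite("pics/w1.png",im[:,:,::-1])
print(proj(i,np.array([580.4,-180.4,34.5])),proj(i,np.array([580.4,-180.4,82.5])))
E
```

```text
t 3.4333 pos [ 575.4 -178.2  230.4] jaw -14.31 x [-4.e-04  5.e-04 -1.e+00] f [ 1.9 -0.3 -0. ] gap 87.0 j [-0.43  0.16  1.58  0.    1.4  -0.18]
shift cm [3.04 0.49 0.06]
turn 0.0016
[323.88354307 212.63079014] [324.78911083 224.65708675]
```

View pics/w1.png

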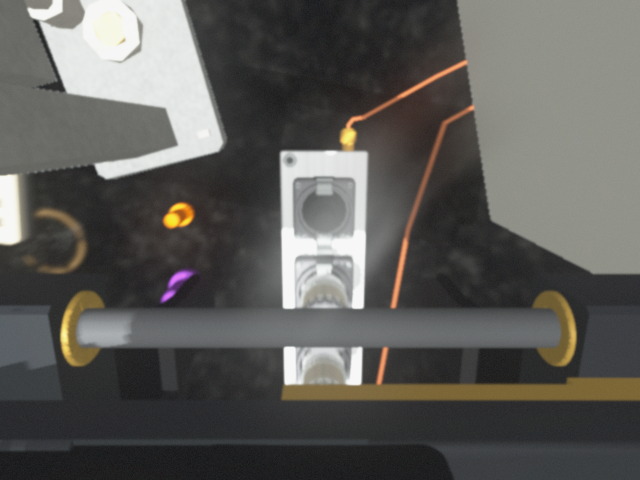

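The wrist view shows the rail running vertically. The dock collar is near (324,210), close to my prediction of (324,213). I'll zoom with contrast to measure the collar and plug.

Run:
```python
import cv2,numpy as np
im=cv2.imread("pics/w1.png")
c=im[145:265,265:385]; l=cv2.createCLAHE(4,(2,2)).apply(cv2.cvtColor(c,6))
a=cv2.resize(cv2.cvtColor(l,8),(390,390),interpolation=2)
t=cv2.imread("pics/top0.png")[185:225,300:340]
cv2.imwrite("pics/w1c.png",cv2.hconcat([a,cv2.resize(t,(390,390),interpolation=2)]))
```

```text
(no output)
```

View pics/w1c.png

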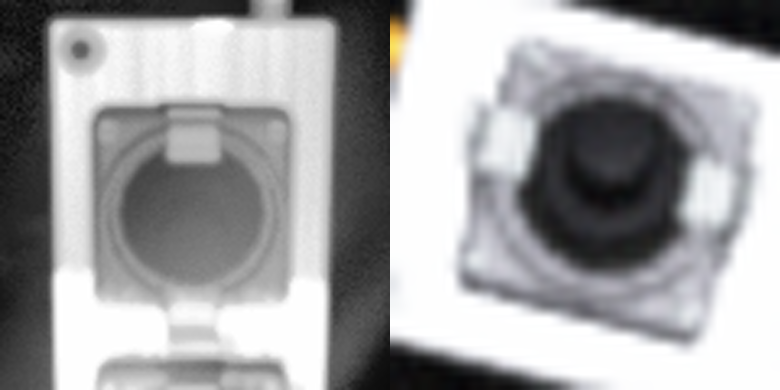

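Run:
```python
from rig import robot
from h import *
np.set_printoptions(precision=1,suppress=True)
W=robot.camera_info("wrist");T=robot.camera_info("top")
im=cv2.imread("pics/w1.png")
print("collar W",onz(W,324.4,209.6,43.5),"block W",onz(W,324.7,207.8,32),"collar T",onz(T,322.1,203,43.5),"plugtop T",onz(T,322.8,199.9,82.5))
# rail edge angle in wrist view
a=onz(W,281,153,12);b=onz(W,284,384,12);c=onz(W,367,153,12);d=onz(W,364,384,12)
for p,q in((a,b),(c,d)): print(np.degrees(np.arctan2((p-q)[1],(p-q)[0]))-90)
print((a+c)/2,np.linalg.norm(a-c))
t=cv2.imread("pics/top0.png"); g=t.max(2); m=np.zeros_like(g); m[188:215,308:336]=(g[188:215,308:336]<70); 
n,l,s,ce=cv2.connectedComponentsWithStats(m); k=1+s[1:,4].argmax(); print("dark blob",s[k],ce[k])
print("plug model px", proj(T,np.array([580,-180,82.5])), proj(T,np.array([580,-180,46.5])))
```

```text
collar W [ 575.1 -171.2   43.5] block W [ 575.2 -171.8   32. ] collar T [ 578.7 -180.3   43.5] plugtop T [ 577.7 -181.    82.5]
-14.838120672499173
-13.429084964296862
[ 585.5 -128.2   12. ] 74.8913516782717
dark blob [314 195  16  18 218] [321.7 203.4]
plug model px [322.3 198.8] [322.  202.1]
```

```bash
python3 nav.py 580 -180 200 -14.4
python3 - <<'E'
from rig import robot
from h import *
np.set_printoptions(precision=2,suppress=True)
W=robot.camera_info("wrist"); s=robot.observe(); R=toolR(s); T=np.array(W["T"])
print("cam in tool", R.T@(T[:3,3]-np.array(s["position"])), R.T@T[:3,2])
im=robot.read_camera("wrist")[:,:,::-1].copy(); cv2.imwrite("pics/w2.png",im)
g=cv2.GaussianBlur(im[:,:,1],(0,0),1).astype(float)
for r in (165,170):
    d=np.diff(g[r,250:400]); print("row",r,"rail edges",250+d.argmax(),250+d.argmin())
col=np.diff(g[130:260,300]);print("rail end row",130+col.argmax(), "block rows",[130+k for k in col.argsort()[:3]])
E
```

```text
t 3.4833 pos [ 570.8 -176.2  219.7] jaw -14.32 x [-0.0141  0.0067 -0.9999] f [-3.7  1.5 -6.9] gap 87.0 j [-0.43  0.17  1.59  0.    1.4  -0.18]
shift cm [1.96 1.02 0.15]
turn 0.0013
cam in tool [-161.53   -0.06  -68.54] [0.97 0.   0.25]
row 165 rail edges 285 377
row 170 rail edges 286 377
rail end row 152 block rows [np.int64(181), np.int64(182), np.int64(159)]
```

carry_out(rows="1 0 0 0 0;1 0 0 0 0;1 0 0 0 0;1 0 0 0 0;1 0 0 0 0;1 0 0 0 0")

```text
t: 4.03
position: [576.7, -179.8, 234.2]
orientation: [1.394, 1.568, -0.431]
ft_force: [0.6, -0.6, 0.3]
finger_gap: 1.0
```

```bash
python3 nav.py 580 -180 200 -14.4
python3 - <<'E'
from rig import robot
from h import *
np.set_printoptions(precision=1,suppress=True)
W=robot.camera_info("wrist")
im=robot.read_camera("wrist")[:,:,::-1].copy(); cv2.imwrite("pics/w3.png",im)
g=cv2.GaussianBlur(im[:,:,1],(0,0),1).astype(float)
for r in (160,165,170):
    d=np.diff(g[r,250:400]); a,b=250.5+d.argmax(),250.5+d.argmin(); A,B=onz(W,a,r,12),onz(W,b,r,12); print(r,a,b,np.linalg.norm(A-B),(A+B)/2)
c=im[145:275,265:395]; l=cv2.createCLAHE(4,(2,2)).apply(cv2.cvtColor(c,6))
a=cv2.resize(cv2.cvtColor(l,8),(520,520),interpolation=2); cv2.imwrite("pics/w3c.png",a)
E
```

```text
t 4.0333 pos [ 576.7 -179.8  234.2] jaw -14.54 x [ 0.0023 -0.0011 -1.    ] f [ 0.6 -0.6  0.3] gap 87.0 j [-0.43  0.16  1.57  0.    1.41 -0.18]
shift cm [ 3.42  0.32 -0.06]
turn -0.0025
160 276.5 364.5 79.95894024953104 [ 590.5 -139.5   12. ]
165 277.5 364.5 79.2880583115001 [ 589.8 -144.    12. ]
170 277.5 364.5 79.52638139409562 [ 588.7 -148.4   12. ]
```

View pics/w3c.png

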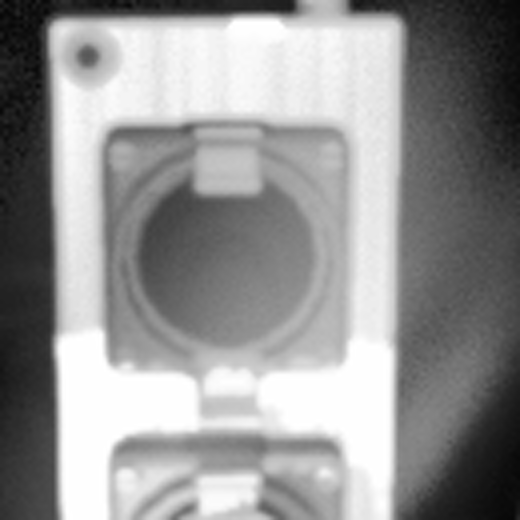

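The settled view shows collar inner circle centred at about (321.7,209.5) and block centre at (321.6,207.2). The scale now agrees, since the rail measures 80 mm.

```bash
python3 - <<'E'
from rig import robot
from h import *
np.set_printoptions(precision=1,suppress=True)
W=robot.camera_info("wrist"); print("collar",onz(W,321.75,209.5,43.5),"block",onz(W,321.6,207.2,32),"end",onz(W,(277+364)/2,145+18/4,12))
im=cv2.imread("pics/w3.png"); 
L=[onz(W,u,v,12) for u,v in((277.5,160),(277.5,228),)]; print(L,np.degrees(np.arctan2(*(L[0]-L[1])[1::-1]))-90)
g=cv2.GaussianBlur(im[:,:,1],(0,0),1).astype(float)
E=[]
for r in range(155,225,5):
    d=np.diff(g[r,250:400]); E.append((r,250.5+d.argmax(),250.5+d.argmin()))
E=np.array(E); 
for k in(1,2):
    P=np.array([onz(W,e[k],e[0],12)[:2] for e in E]); f=cv2.fitLine(P.astype(np.float32),cv2.DIST_HUBER,0,.01,.01).ravel(); print("edge yaw",np.degrees(np.arctan(f[1]/f[0]))%180-90)
for z in(60,82): print(onz(W,321.6,216,z))
E
python3 nav.py
```

```text
collar [ 580.9 -177.9   43.5] block [ 580.9 -178.    32. ] end [ 592.4 -130.3   12. ]
[array([ 552.3, -129.5,   12. ]), array([ 534.9, -190.4,   12. ])] -15.965617124167636
edge yaw -14.280914
edge yaw -14.223877
[ 580.  -180.1   60. ]
[ 580.9 -175.7   82. ]
t 4.0833 pos [ 576.5 -179.7  233.7] jaw -14.55 x [ 1.6e-03 -7.0e-04 -1.0e+00] f [ 1.1 -0.4 -0.3] gap 86.8 j [-0.43  0.16  1.57  0.    1.41 -0.18]
```

carry_out(rows="1 3 0.25 0 0;1 6 0.25 0 0;1 9 0.25 0 0;1 12 0.25 0 0;1 14 0.25 0 0;1 15.5 0.25 0 0;1 16.7 0.25 0 0;1 17.3 0.25 0 0;1 17.6 0.25 0 0;1 17.6 0.25 0 0")

```text
t: 4.92
position: [578.6, -180.2, 56.6]
orientation: [1.442, 1.571, -0.383]
ft_force: [-0.2, 0.1, -0.0]
finger_gap: 1.001
```

```bash
python3 nav.py 579 -180 55 -14.3
```

```text
t 4.9167 pos [ 578.6 -180.2   56.6] jaw -14.55 x [ 1.e-04 -0.e+00 -1.e+00] f [-0.2  0.1 -0. ] gap 87.1 j [-0.43  0.34  1.71  0.    1.09 -0.18]
shift cm [ 0.16  0.03 -0.03]
turn -0.0044
```

carry_out(rows="-1 0 0 0 0;-1 0 0 0 0;-1 0 0 0 0;-1 0 0 0 0;-1 0 0 0 0;-1 0 0 0 0;-1 0 0 0 0;-1 0 0 0 0;-1 0 0 0 0;-1 0 0 0 0")

```text
t: 5.75
position: [578.4, -180.1, 56.5]
orientation: [-1.478, 1.571, 2.98]
ft_force: [-0.2, 0.9, 0.8]
finger_gap: 0.327
```

```bash
python3 nav.py
```

```text
t 5.75 pos [ 578.4 -180.1   56.5] jaw -14.55 x [-1.e-04  0.e+00 -1.e+00] f [-0.2  0.9  0.8] gap 28.4 j [-0.43  0.34  1.71 -0.    1.09 -0.18]
```

Still closing (28 mm), so I'll hold longer.

carry_out(rows="-1 0 0 0 0;-1 0 0 0 0;-1 0 0 0 0;-1 0 0 0 0;-1 0 0 0 0")

```text
t: 6.17
position: [578.4, -180.1, 56.5]
orientation: [-1.621, 1.571, 2.837]
ft_force: [0.0, 0.3, -1.3]
finger_gap: 0.195
```

```bash
python3 nav.py
```

```text
t 6.1667 pos [ 578.4 -180.1   56.5] jaw -14.55 x [-2.e-04  1.e-04 -1.e+00] f [ 0.   0.3 -1.3] gap 17.0 j [-0.43  0.34  1.71 -0.    1.09 -0.18]
```

carry_out(rows="-1 -0.5 0 0 0;-1 -2 0 0 0;-1 -4.5 0 0 0;-1 -7.5 0 0 0;-1 -10.5 0 0 0;-1 -13 0 0 0;-1 -14.5 0 0 0;-1 -15 0 0 0;-1 -15 0 0 0;-1 -15 0 0 0")

```text
t: 7.0
position: [578.0, -179.9, 205.8]
orientation: [-1.717, 1.57, 2.741]
ft_force: [-0.6, 0.9, -0.8]
finger_gap: 0.197
```

carry_out(rows="-1 0 -1 2 0;-1 0 -3 5 0;-1 0 -5 8.5 0;-1 0 -7 12 0;-1 0 -9 15.5 0;-1 0 -11 19 0;-1 0 -12.5 21.3 0;-1 0 -13.1 22.5 0;-1 0 -13.1 22.5 0;-1 0 -13.1 22.5 0")

```text
t: 7.83
position: [394.7, -364.5, 205.2]
orientation: [-2.528, 1.568, 1.929]
ft_force: [0.2, -0.2, -0.8]
finger_gap: 0.198
```

```bash
python3 nav.py 395 -365 22 -14.3
python3 - <<'E'
from rig import robot
from h import *
T=robot.camera_info("top");S=robot.camera_info("scene")
a=robot.read_camera("top")[:,:,::-1][160:460,250:450];b=robot.read_camera("scene")[:,:,::-1][180:480,260:560]
cv2.imwrite("pics/lift.png",cv2.hconcat([cv2.resize(a,(360,540)),cv2.resize(b,(440,540))]))
E
```

```text
t 7.8333 pos [ 394.7 -364.5  205.2] jaw -14.65 x [-9.0e-04  2.3e-03 -1.0e+00] f [ 0.2 -0.2 -0.8] gap 17.2 j [-0.89  0.03  1.77  0.    1.35 -0.64]
shift cm [18.32  0.07  0.08]
turn -0.0061
```

View pics/lift.png

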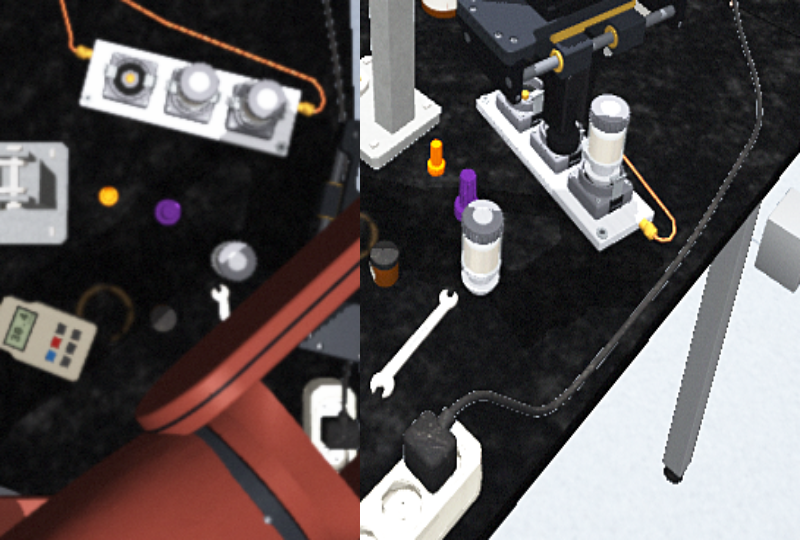

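The dock is empty: brass pin at top-image (322.2,202.8). The plug is in the fingers. Lowering it now.

carry_out(rows="-1 3 0 0 0;-1 6 0 0 0;-1 9 0 0 0;-1 12 0 0 0;-1 14.5 0 0 0;-1 16.5 0 0 0;-1 17.5 0 0 0;-1 17.9 0 0 0;-1 18.2 0 0 0;-1 18.2 0 0 0")

```text
t: 8.77
position: [395.9, -365.0, 25.0]
orientation: [0.992, 1.57, -0.832]
ft_force: [-0.5, -0.4, 0.3]
finger_gap: 0.197
```

```bash
python3 nav.py 395 -365 22
python3 - <<'E'
from rig import robot
from h import *
T=robot.camera_info("top");im=robot.read_camera("top"); cv2.imwrite("pics/t3.png",im[:,:,::-1])
h=cv2.cvtColor(im,cv2.COLOR_RGB2HSV)[196:210,314:331]; m=cv2.inRange(h,(10,110,120),(35,255,255)); M=cv2.moments(m,True); u,v=314+M["m10"]/M["m00"],196+M["m01"]/M["m00"]
print("pin",M["m00"],u,v,onz(T,u,v,38).round(1))
# cartridge cap: bright disc
g=im.min(2)[285:322,362:398]; m=(g>100).astype(np.uint8); n,l,s,c=cv2.connectedComponentsWithStats(m); k=1+s[1:,4].argmax(); print(s[k],c[k]+[362,285]); m[l!=k]=0; 
m=(g>225).astype(np.uint8);n,l,s,c=cv2.connectedComponentsWithStats(m); k=1+s[1:,4].argmax(); print("cap",s[k],c[k]+[362,285],onz(T,*(c[k]+[362,285]),80).round(1))
E
```

```text
t 8.7667 pos [ 395.9 -365.    25. ] jaw -14.5 x [ 6.e-04 -6.e-04 -1.e+00] f [-0.5 -0.4  0.3] gap 17.2 j [-0.89  0.25  1.9   0.    0.99 -0.64]
shift cm [ 0.3  -0.09  0.02]
pin 15.0 321.53333333333336 203.13333333333333 [ 579.4 -179.2   38. ]
[ 10   9  18  17 177] [379.39548023 301.15819209]
cap [19 15  4  3 11] [382.63636364 300.90909091] [ 379.3 -296.6   80. ]
```

carry_out(rows="-1 0.1 0 0 0;-1 0.2 0 0 0;-1 0.3 0 0 0;-1 0.35 0 0 0;-1 0.35 0 0 0")

```text
t: 9.23
position: [395.5, -365.5, 21.9]
orientation: [0.981, 1.569, -0.844]
ft_force: [-0.1, 0.4, 3.5]
finger_gap: 0.196
```

```bash
python3 nav.py
```

```text
t 9.2333 pos [ 395.5 -365.5   21.9] jaw -14.56 x [ 9.e-04 -1.e-03 -1.e+00] f [-0.1  0.4  3.5] gap 17.1 j [-0.89  0.25  1.9   0.    0.99 -0.64]
```

carry_out(rows="-0.4 0 0 0 0;-0.2 0 0 0 0;0 0 0 0 0;0 0 0 0 0;0.2 0 0 0 0;0.2 -2 0 0 0;0.5 -5 0 0 0;1 -9 0 0 0;1 -12 0 0 0;1 -14 0 0 0")

```text
t: 10.07
position: [396.1, -366.1, 164.8]
orientation: [0.926, 1.566, -0.899]
ft_force: [-0.4, -0.4, 0.4]
finger_gap: 0.819
```

```bash
python3 nav.py 374 -292 57
python3 - <<'E'
from rig import robot
from h import *
a=robot.read_camera("scene")[:,:,::-1]; cv2.imwrite("pics/s4.png",a)
w=robot.read_camera("wrist")[:,:,::-1]; cv2.imwrite("pics/w4.png",w)
cv2.imwrite("pics/v4.png",cv2.hconcat([cv2.resize(a[200:440,260:500],(400,400)),cv2.resize(w,(400,400))]))
E
```

```text
t 10.0667 pos [ 396.1 -366.1  164.8] jaw -14.55 x [ 0.0028 -0.0035 -1.    ] f [-0.4 -0.4  0.4] gap 71.3 j [-0.89  0.06  1.81 -0.    1.26 -0.64]
shift cm [10.75 -4.04 -6.65]
```

View pics/v4.png

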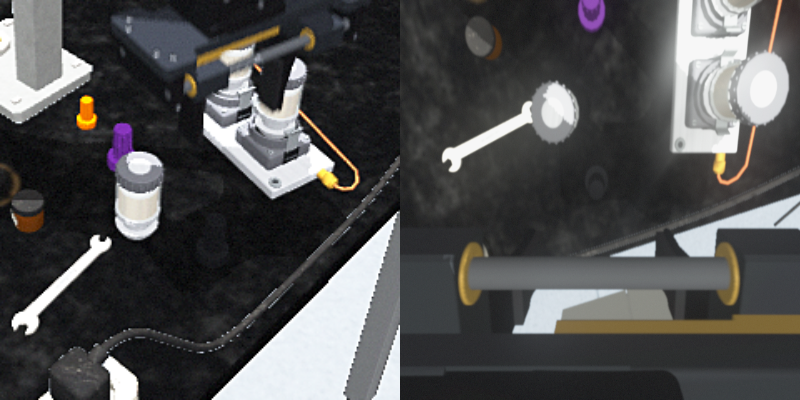

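Plug stands on the bench: wrist pane (597,180). Hovering over the cartridge to measure it settled.

carry_out(rows="1 0 -1 -1.7 0;1 0 -2.5 -4.2 0;1 0 -3.6 -6 0;1 0 -4 -6.7 0;1 0 -4 -6.7 0;1 0 -4 -6.7 0;1 0 -4 -6.7 0;1 0 -4 -6.7 0;1 0 -4 -6.7 0;1 0 -4 -6.7 0")

```text
t: 11.0
position: [373.3, -290.7, 161.0]
orientation: [-1.552, 1.571, 2.906]
ft_force: [-0.7, 0.1, 0.0]
finger_gap: 1.001
```

```bash
python3 nav.py 374 -292 39
python3 - <<'E'
from rig import robot
from h import *
np.set_printoptions(precision=1,suppress=True)
W=robot.camera_info("wrist");w=robot.read_camera("wrist")[:,:,::-1]; cv2.imwrite("pics/w5.png",w)
print(proj(W,np.array([374,-292,80.])))
S=robot.camera_info("scene"); print("scene",onz(S,344,299.6,80))
cv2.imwrite("pics/w5c.png",cv2.resize(w[120:320,220:420],(600,600),interpolation=2))
E
```

```text
t 11.0 pos [ 373.3 -290.7  161. ] jaw -14.59 x [-1.e-04  0.e+00 -1.e+00] f [-0.7  0.1  0. ] gap 87.1 j [-0.83 -0.09  1.98 -0.    1.26 -0.57]
shift cm [12.2   0.1   0.11]
[319.4 249.2]
scene [ 371.9 -293.6   80. ]
```

View pics/w5c.png

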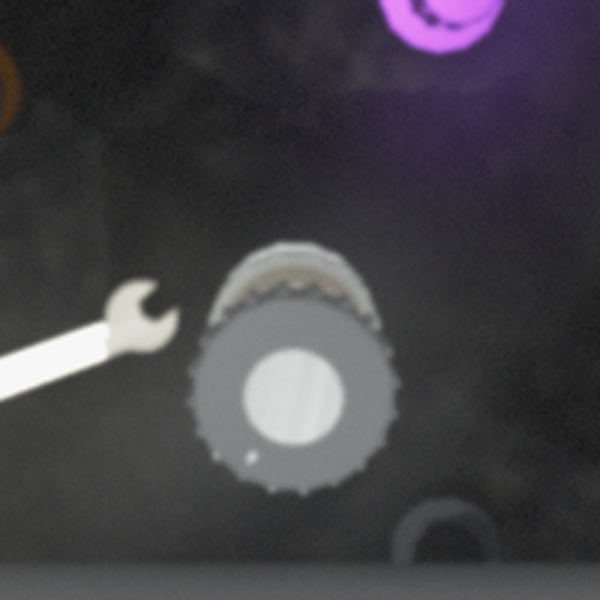

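Cap disc centre at wrist px (318,252) puts the cartridge at about (372.6,-293.6), which agrees with the scene view. Descending to grip at 58 mm.

carry_out(rows="1 2 0 0.3 0;1 4.5 0 0.3 0;1 7 0 0.3 0;1 9 0 0.3 0;1 10.5 0 0.3 0;1 11.5 0 0.3 0;1 12 0 0.3 0;1 12.1 0 0.3 0;1 12.1 0 0.3 0;0.3 12.1 0 0.3 0")

```text
t: 11.88
position: [373.1, -293.7, 41.1]
orientation: [0.991, 1.569, -0.833]
ft_force: [0.5, -0.0, -1.1]
finger_gap: 0.975
```

carry_out(rows="-1 0 0 0 0;-1 0 0 0 0;-1 0 0 0 0;-1 0 0 0 0;-1 0 0 0 0;-1 0 0 0 0;-1 0 0 0 0;-1 0 0 0 0;-1 0 0 0 0;-1 0 0 0 0")

```text
t: 12.72
position: [372.4, -293.0, 40.1]
orientation: [-1.665, 1.571, 2.794]
ft_force: [-0.4, 0.2, 0.4]
finger_gap: 0.468
```

```bash
python3 nav.py 372.5 -293.6 39; sleep 0
```

```text
t 12.7167 pos [ 372.4 -293.    40.1] jaw -14.55 x [-1.e-04  0.e+00 -1.e+00] f [-0.4  0.2  0.4] gap 40.7 j [-0.83  0.08  2.06 -0.    1.   -0.58]
shift cm [0.11 0.02 0.06]
```

carry_out(rows="-1 0 0 0 0;-1 0 0 0 0;-1 -1 0 0 0;-1 -3 0 0 0;-1 -5.5 0 0 0;-1 -8.5 0 0 0;-1 -11.5 0 0 0;-1 -13.5 0 0 0;-1 -14 0 0 0;-1 -14 0 0 0")

```text
t: 13.55
position: [373.4, -293.9, 182.1]
orientation: [1.007, 1.567, -0.818]
ft_force: [0.1, -0.2, -2.3]
finger_gap: 0.469
```

carry_out(rows="-1 0 1.5 -1.4 0;-1 0 4 -3.8 0;-1 0 7 -6.6 0;-1 0 10 -9.4 0;-1 0 13 -12.3 0;-1 0 15.2 -14.4 0;-1 0 16.6 -15.7 0;-1 0 17.2 -16.2 0;-1 0 17.2 -16.2 0;-1 0 17.2 -16.2 0")

```text
t: 14.38
position: [578.3, -179.2, 178.1]
orientation: [-1.58, 1.567, 2.879]
ft_force: [0.3, 0.3, -0.4]
finger_gap: 0.466
```

carry_out(rows="-1 0 0 0 0;-1 0 0 0 0;-1 0 0 0 0;-1 0 0 0 0;-1 0 0 0 0")

```text
t: 14.8
position: [579.4, -179.9, 180.4]
orientation: [1.264, 1.57, -0.561]
ft_force: [0.4, 0.4, -2.0]
finger_gap: 0.466
```

```bash
python3 nav.py 579.6 -179 100 -14.3
python3 - <<'E'
from rig import robot
from h import *
a=robot.read_camera("scene")[:,:,::-1]; t=robot.read_camera("top")[:,:,::-1];w=robot.read_camera("wrist")[:,:,::-1]
for n,i in zip("atw",(a,t,w)): cv2.imwrite(f"pics/{n}6.png",i)
cv2.imwrite("pics/v6.png",cv2.hconcat([cv2.resize(a[130:330,300:500],(400,400)),cv2.resize(w,(400,400))]))
E
```

```text
t 14.8 pos [ 579.4 -179.9  180.4] jaw -14.6 x [ 4.e-04 -3.e-04 -1.e+00] f [ 0.4  0.4 -2. ] gap 40.6 j [-0.43  0.21  1.62 -0.    1.31 -0.18]
shift cm [ 8.04 -0.   -0.09]
turn -0.0053
```

View pics/v6.png

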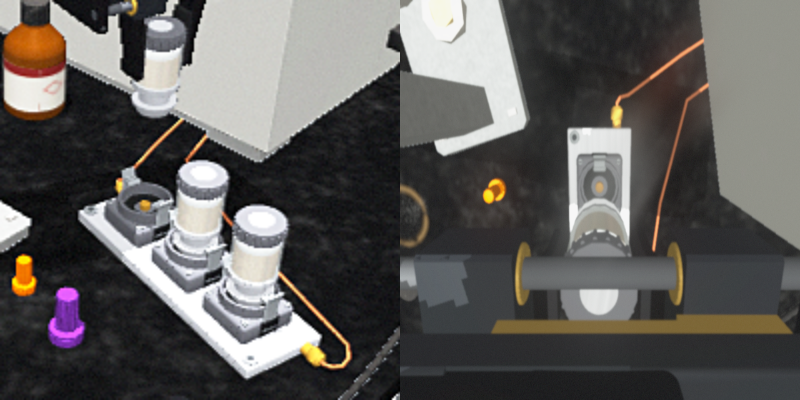

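The cartridge hangs upright above the dock. The brass pin is visible at wrist (~318,224) and scene (~372,232), so I can triangulate it.

```bash
python3 - <<'E'
from rig import robot
from h import *
np.set_printoptions(precision=1,suppress=True)
P={}
for n,f,(u,v),r in(("wrist","w6",(318,224),12),("scene","a6",(372,232),8),("top","t6",(322,203),8)):
    h=cv2.cvtColor(cv2.imread(f"pics/{f}.png"),cv2.COLOR_BGR2HSV)[v-r:v+r,u-r:u+r]
    m=cv2.inRange(h,(8,70,90),(35,255,255)); k,l,s,c=cv2.connectedComponentsWithStats(m)
    if k<2: print(n,"none"); continue
    j=1+s[1:,4].argmax(); p=c[j]+[u-r,v-r]; i=robot.camera_info(n); P[n]=(i,p); print(n,s[j],p,onz(i,*p,38))
if len(P)>1:
    ks=list(P)
    for a in range(len(ks)):
        for b in range(a): print(ks[b],ks[a],tri(*P[ks[b]],*P[ks[a]]))
# carried cartridge seen by wrist: white cap disc
i=P["wrist"][0] if "wrist" in P else robot.camera_info("wrist")
w=cv2.imread("pics/w6.png"); m=(w.min(2)>215).astype(np.uint8); m[:335]=0;m[384:]=0; k,l,s,c=cv2.connectedComponentsWithStats(m)
for j in range(1,k):
    if s[j,4]>150: print("disc",s[j],c[j],onz(i,*c[j],220.3))
E
python3 nav.py
```

```text
wrist [  7   6  12  13 126] [318.6 224.1] [ 580.5 -179.    38. ]
scene [ 6  6  6  6 27] [372.1 232.4] [ 575.6 -181.9   38. ]
top none
wrist scene (array([ 579.9, -179.3,   34.5]), np.float64(1.1613361613069622))
disc [ 289  348   59   29 1301] [318.1 360.1] [ 578.6 -183.4  220.3]
t 14.95 pos [ 579.6 -179.6  180.2] jaw -14.57 x [ 2.e-04 -2.e-04 -1.e+00] f [ 0.   0.8 -1.6] gap 40.8 j [-0.43  0.21  1.62 -0.    1.31 -0.18]
```

Run:
```python
from rig import robot
from h import *
np.set_printoptions(precision=1,suppress=True)
i=robot.camera_info("wrist"); w=cv2.imread("pics/w6.png").min(2)
P=[]
for r in range(350,376,2):
    x=np.where(w[r,270:370]>205)[0]+270; P+=[onz(i,x.min(),r,220.3)[:2],onz(i,x.max(),r,220.3)[:2]]
    print(r,x.min(),x.max(),end="; ")
P=np.array(P); A=np.c_[2*P,np.ones(len(P))]; s=np.linalg.lstsq(A,(P**2).sum(1),rcond=None)[0]; print("\ncentre",s[:2],"r",np.sqrt(s[2]+(s[:2]**2).sum()))
```

```text
350 289 347; 352 289 347; 354 289 347; 356 289 347; 358 290 346; 360 291 345; 362 292 344; 364 293 343; 366 295 341; 368 296 339; 370 299 337; 372 301 334; 374 305 330; 
centre [ 579.5 -180.1] r 9.473720818638016
```

carry_out(rows="-1 1.5 0.05 -0.1 0;-1 3.5 0.05 -0.1 0;-1 5.5 0.05 -0.1 0;-1 7 0.05 -0.1 0;-1 8 0.05 -0.1 0;-1 8.5 0.05 -0.1 0;-1 8.7 0.05 -0.1 0;-1 8.7 0.05 -0.1 0;-1 8.7 0.05 -0.1 0;-1 8.7 0.05 -0.1 0")

```text
t: 15.78
position: [581.2, -178.9, 94.3]
orientation: [1.387, 1.569, -0.438]
ft_force: [0.2, -0.1, -1.3]
finger_gap: 0.467
```

```bash
python3 nav.py 580 -178.7 74.6 -14.3
python3 - <<'E'
from rig import robot
from h import *
a=robot.read_camera("scene")[:,:,::-1]; w=robot.read_camera("wrist")[:,:,::-1]
cv2.imwrite("pics/v7.png",cv2.hconcat([cv2.resize(a[180:280,330:430],(400,400),interpolation=2),cv2.resize(w[150:350,220:420],(400,400),interpolation=2)]))
E
```

```text
t 15.7833 pos [ 581.2 -178.9   94.3] jaw -14.55 x [ 1.9e-03 -9.0e-04 -1.0e+00] f [ 0.2 -0.1 -1.3] gap 40.7 j [-0.43  0.3   1.68 -0.    1.16 -0.17]
shift cm [ 1.97 -0.13  0.01]
turn -0.0044
```

View pics/v7.png

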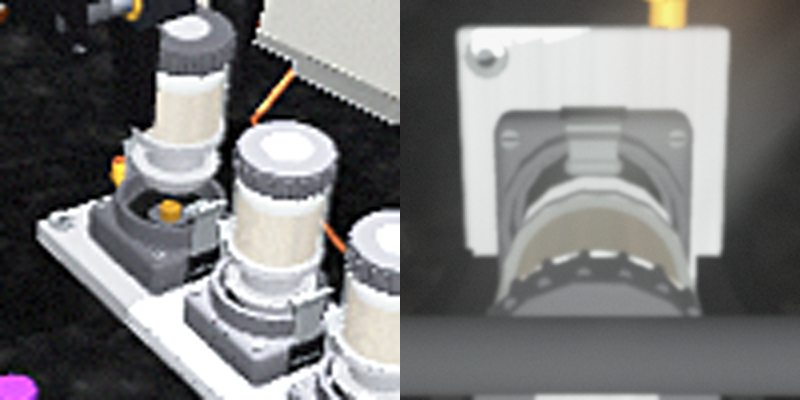

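Aligned: the foot is centred between the clips over the collar. Pressing down in small steps.

carry_out(rows="-1 0 0 0 0;-1 0.2 0 0 0;-1 0.4 0 0 0;-1 0.6 0 0 0;-1 0.7 0 0 0;-1 0.7 0 0 0;-1 0.7 0 0 0")

```text
t: 16.47
position: [580.4, -178.9, 86.0]
orientation: [0.143, 1.57, -1.681]
ft_force: [-0.4, -1.8, -0.5]
finger_gap: 0.468
```

```bash
python3 nav.py 580 -178.7 74.6
```

```text
t 16.4667 pos [ 580.4 -178.9   86. ] jaw -14.56 x [-1.e-04 -5.e-04 -1.e+00] f [-0.4 -1.8 -0.5] gap 40.7 j [-0.43  0.31  1.69 -0.    1.14 -0.17]
shift cm [ 1.14 -0.04 -0.01]
```

carry_out(rows="-1 0.1 0 0 0;-1 0.2 0 0 0;-1 0.3 0 0 0;-1 0.4 0 0 0;-1 0.4 0 0 0")

```text
t: 16.88
position: [582.0, -179.3, 84.5]
orientation: [1.389, 1.567, -0.436]
ft_force: [-2.0, -2.4, 8.0]
finger_gap: 0.469
```

```bash
python3 nav.py 580 -178.7 74.6
```

```text
t 16.8833 pos [ 582.  -179.3   84.5] jaw -14.55 x [ 0.0035 -0.0016 -1.    ] f [-2.  -2.4  8. ] gap 40.8 j [-0.43  0.31  1.69 -0.    1.14 -0.17]
shift cm [ 0.99 -0.21 -0.01]
```

carry_out(rows="-1 0.1 -0.1 0 0;-1 0.2 -0.1 0 0;-1 0.3 -0.1 0 0;-1 0.4 -0.1 0 0;-1 0.4 -0.1 0 0")

```text
t: 17.3
position: [582.8, -179.6, 82.8]
orientation: [1.432, 1.563, -0.393]
ft_force: [-1.9, -0.1, 17.0]
finger_gap: 0.471
```

```bash
python3 nav.py 580 -178.7 74.6
```

```text
t 17.3 pos [ 582.8 -179.6   82.8] jaw -14.55 x [ 0.0075 -0.0031 -1.    ] f [-1.9 -0.1 17. ] gap 41.0 j [-0.43  0.31  1.69  0.    1.13 -0.17]
shift cm [ 0.82 -0.3  -0.02]
```

carry_out(rows="-1 0.1 -0.1 0 0;-1 0.2 -0.2 0 0;-1 0.3 -0.2 0 0;-1 0.3 -0.2 0 0")

```text
t: 17.63
position: [578.7, -178.0, 76.0]
orientation: [1.578, 1.568, -0.247]
ft_force: [1.8, -1.0, 1.3]
finger_gap: 0.465
```

```bash
python3 nav.py 580 -178.7 74.6
```

```text
t 17.6333 pos [ 578.7 -178.    76. ] jaw -14.56 x [ 3.e-03 -7.e-04 -1.e+00] f [ 1.8 -1.   1.3] gap 40.5 j [-0.43  0.32  1.7   0.    1.12 -0.18]
shift cm [0.14 0.14 0.03]
```

Clicked: force dropped and the tool sank to 76. Now pressing onto the gasket.

carry_out(rows="-1 0.1 0.1 0 0;-1 0.2 0.15 0 0;-1 0.3 0.15 0 0;-1 0.4 0.15 0 0;-1 0.5 0.15 0 0;-1 0.5 0.15 0 0")

```text
t: 18.13
position: [579.2, -178.3, 74.3]
orientation: [-1.107, 1.57, -2.932]
ft_force: [-12.1, 3.8, 29.4]
finger_gap: 0.461
```

```bash
python3 nav.py 580 -178.7 74.6
```

```text
t 18.1333 pos [ 579.2 -178.3   74.3] jaw -14.53 x [-6.e-04 -1.e-04 -1.e+00] f [-12.1   3.8  29.4] gap 40.1 j [-0.43  0.32  1.7  -0.    1.12 -0.17]
shift cm [-0.03  0.09  0.02]
```

carry_out(rows="-1 0 -0.1 0 0;-1 0 -0.1 0 0;-1 0 -0.1 0 0;-1 0 -0.1 0 0;-1 0 -0.1 0 0;-1 0 -0.1 0 0")

```text
t: 18.63
position: [579.0, -178.2, 74.3]
orientation: [1.335, 1.569, -0.49]
ft_force: [-8.5, 3.2, 28.5]
finger_gap: 0.467
```

```bash
python3 nav.py 580 -178.7 74.6
python3 - <<'E'
from rig import robot
from h import *
a=robot.read_camera("scene")[:,:,::-1]; w=robot.read_camera("wrist")[:,:,::-1]
cv2.imwrite("pics/v8.png",cv2.hconcat([cv2.resize(a[170:350,280:460],(400,400),interpolation=2),cv2.resize(w[150:350,220:420],(400,400),interpolation=2)]))
E
```

```text
t 18.6333 pos [ 579.  -178.2   74.3] jaw -14.54 x [ 1.5e-03 -8.0e-04 -1.0e+00] f [-8.5  3.2 28.5] gap 40.6 j [-0.43  0.32  1.7  -0.    1.12 -0.17]
shift cm [-0.03  0.11  0.02]
```

View pics/v8.png

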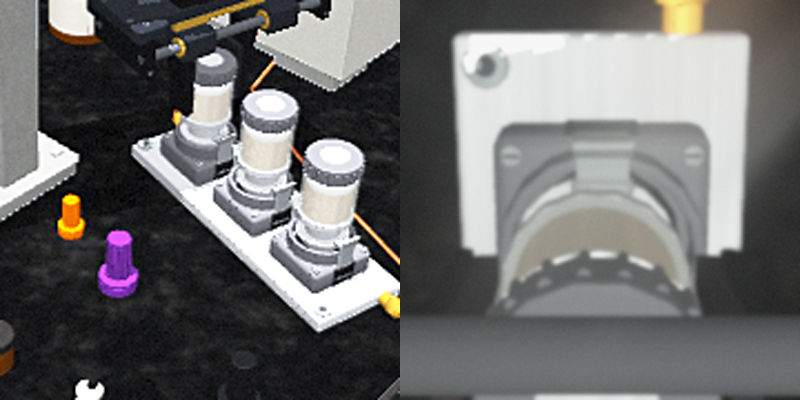

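carry_out(rows="-1 0 -0.1 0 0;-1 0 -0.2 0 0;-1 0 -0.2 0 0;-1 0 -0.2 0 0;-1 0 -0.2 0 0;-1 0 -0.2 0 0;-1 0 -0.2 0 0;-1 0 -0.2 0 0")

```text
t: 19.4
position: [578.8, -178.2, 74.4]
orientation: [1.491, 1.565, -0.334]
ft_force: [-2.8, 2.1, 22.0]
finger_gap: 0.469
```

```bash
python3 nav.py
python3 - <<'E'
from rig import robot
s=robot.observe()
if s["ft_force"][2]>18: robot.job_done(); print("handed in")
E
```

```text
t 19.4 pos [ 578.8 -178.2   74.4] jaw -14.54 x [ 0.0054 -0.0019 -1.    ] f [-2.8  2.1 22. ] gap 40.8 j [-0.43  0.32  1.7   0.    1.12 -0.18]
the job is handed in; nothing more can be done
handed in
```

I pulled the black plug out of the empty (+y) dock and stood it on the bench at about (395, -365) mm. I then pressed the new cartridge straight down into that dock until it clicked. I handed the job in at 19.4 s, with the arm still gripping the cartridge and pressing it down.

- **Click:** the push rose to 17 N with the underside about 8 mm above the gasket. It then dropped suddenly to about 1 N as the cartridge sank.
- **Final hold:** the TCP was at 74.4 mm, against 74.6 mm expected at home. The push was 22 N down with about 3 N sideways, at a finger gap of 40.8 mm.
- **Last pictures:** the cartridge looked upright, with its foot in the collar and the +y clip over it. I judged the -y clip only from the force drop and the height.
- **Disagreements:** my first wrist-camera fix of the dock was about 9 mm off because the arm was still swinging. After it settled, the views agreed to about 2 mm. While pressing, the arm flexed up to about 3 mm in x; I trimmed this out, and the sideways force fell from 12 N to 3 N.
- **Other items:** I touched nothing else on the bench, and the spanner, jar and spare plugs looked undisturbed in the pictures.

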